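Raise the heavy cover of a board test nest with its lever

ROBOT

A 6-joint arm with a two-finger parallel gripper is mounted at the origin on a cart in front of the work surface, level with it; the furniture and walls round the work are solid. World frame = base frame: x ahead of the robot, y to its left, z up, the work surface at z = 0. Lengths are in mm, angles in rad, forces in N, time in s.
With the tool pointing down it reaches from about 350 to 875 mm from the base axis. Payload 4.2 kg.
Tool frame: the origin (TCP) lies midway between the tips of the shut fingers; the grasp point (between the pads) lies 19 mm behind it; z points along the fingers, y is the line along which they close (so a half turn about z gives the same grasp; the last joint's range is limited). The gripper opens to 85 mm and grips with 20 to 120 N. Pads are 22 mm wide; open, the fingers measure 114 mm over their backs; the gripper's body (76 mm by 85 mm) begins 54 mm behind the grasp point. The pads swing forward as they close: fully open they stand 13 mm farther back than shut.
Start: joints at [-1.083, 0.385, 0.008, 0, -1.194, -0.259], TCP at [141.773, -608.687, 231.312] pointing down, gripper open.
Joint ranges: [-3.14, 3.14], [-1.21, 2.06], [-1.07, 1.41], [-3.16, 2.05], [-2.99, -0.16], [-3.1, 3.1]. Speed limits (rad/s): [2.79, 2.79, 3.14, 3.14, 3.14, 3.14].

INTERFACE

Orientations are given as a unit quaternion [x, y, z, w].
In Python, from bench import arm gives the robot as it stands. The module is installed in compiled form; this text tells all that it offers.
- The arm moves only by the shell command python3 -m handwheel 'ROWS' [OPENING]. ROWS is JSON, a list of rows, each an object of numbers: "x", "y", "z": the shift along the world's x, y, z each as a share of 20 cm, from -1 to 1; "ax", "ay", "az": the turn, a rotation vector about the world's x, y, z each as a share of 90 degrees, from -1 to 1. In form: [{"x": .., "y": .., "z": .., "ax": .., "ay": .., "az": ..}, ...]. A call has exactly 8 rows; each row shifts and turns the commanded pose from where the row before left it; what a row does not reach is not made up. A row lasts 1/10 s, in which the tool goes at most 50 mm and 8.59 degrees, less where a joint would pass 70% of its speed; a pose out of reach is approached as far as the arm can. A call with a number of a shift or a turn outside -1 to 1 is refused whole. A call with a gripper value outside its range is refused whole. OPENING is the opening, from -1 (shut) to 1 (fully open), set as the call begins (- or left out, the last holds). The fingers move at their own pace and stop on an object; the grip force is fixed at half the most. Time passes only in rows, so rows that do not move let the fingers close, or fill a call up. It gives the time, the measured TCP pose, the force, the opening and the grip force at its end, in the units of the state.
- arm.read_state(): the state, without advancing time (a new reading comes with each control period).
- arm.get_image(name): name is "scene" or "top"; returns the picture (384x512x3 uint8, red, green, blue); there is no depth.
- arm.camera_params(name): a dict with "K" (3x3 intrinsics, pixels), "position" and "orientation" of the camera in the world. Camera axes: x right, y down, z forward; pixel columns grow to the right and rows downward; lengths in mm; the calibration is good to about 2 mm. A picture is of the moment at which its call begins. camera_params takes no time and is no camera call.
- arm.job_done(): hands the job in; it is judged then, once.
The state is a dict: "clock": time; "joints": joint angles; "joint_vel": joint speeds; "joint_efforts": joint torques, N m; "position": TCP position; "ee_rot": TCP orientation; "contact_force": force on the tool from outside, world axes, zero at the start; "wrist_torque": the same for the moment, N m; "gripper_width": finger opening in mm; "grasp_force": force on a finger pad.
Only numpy, scipy, OpenCV 4.12 (cv2) and the standard library are available. Lean on these libraries where they do the work, as an engineer would, in place of code of your own. Each camera call takes 0.05 s, during which the arm holds its last target. There are 200 camera calls.

TASK

Raise the heavy window cover of the board test nest for inspection: push the red-knobbed lock arm aside until it stops, away from under the lever, then press the red pad on the lever's long end down to the rubber stop and stay there, so that the program finishes while the robot is still holding the cover up. Only push and press with the fingers: do not touch the cover itself, do not lift the lever off its fulcrum, and leave the other things on the bench where they stand.

Things in the scene. Friction and masses are not known exactly. Their poses are not given: they have to be found in the camera images.
- station: The test nest, fixed; origin on the bench top under the fulcrum, z up, x from the lever's long end to the nest, y to the left along x. Fulcrum: two blue cheeks (50 mm along x, tops 72 mm high, outsides 43 mm apart) hold a 10 mm rod along y. Rubber stop (20 mm across, top 26.5 mm high) at x = -165, y = 0. Grey nest with a circuit board from x = +80 to +175.
- fulcrum (a point): Centre of the fulcrum rod, 55 mm above the bench, at x = y = 0 of the station.
- lever: Loose steel bar, 268 x 28 x 8 mm, 0.2 kg, resting on the fulcrum rod between the cheeks (about 3 degrees of sideways sway). At rest its body axes are the station's, though the bar slopes 0.2 rad, long end (to -x) high; origin at the fulcrum rod's centre. Its short end's nose lies 66 mm beyond the fulcrum (+x), under the cover's front edge; the cover's weight holds the long end up.
- lever_axle (a point): Point of the lever that lies on the centre of the fulcrum rod; it stays there within 2 mm while the lever rocks.
- lever_pad (a point): Top centre of the red pad (40 mm along the lever, 36 mm wide) on the lever's long end. At rest 178 mm from the fulcrum toward station -x and 108 mm above the bench; down on the stop it is about 185 mm from it and 35 mm above the bench. Pressing it down takes about 3 to 6 N.
- lock (a joint): Swing angle of the steel lock arm, rad. 0 to 0.25 at the start: its toe lies about 6 mm under the lever and blocks it. It turns about a vertical axis, clockwise seen from above, to its stop at 1.3; from about 1.05 on the toe is clear of the lever. It stays where it is left (about 1 N at the knob moves it).
- lock_pivot (a point): Point on the lock arm's vertical pivot axis, at the arm's top face: station x = -100, y = +60, 74 mm above the bench.
- lock_knob (a point): Top centre of the upright red knob, 16 mm across, on the lock arm's handle, 70 mm from the pivot; knob top 100 mm, arm top 74 mm above the bench (arm 10 mm thick, 12 wide). At lock angle q it is at station x = -100 + 70 sin q, y = 60 + 70 cos q (mm), so it is pushed toward station +x, on an arc; the toe reaches as far on the other side.
- cover: Heavy cover: steel window frame about 115 x 100 x 16 mm, yellow bar on its front edge, 2 to 3 kg; origin at mid-width of the front edge, underside; hinged on its far edge. Closed it is level, with axes as the station's; as the lever's long end goes down it rises in front and its z axis tilts by the opening angle, about 0.27 rad with the lever on its stop. It falls shut when the lever is let go.
- cover_front (a point): Top of the cover's front edge, mid-width, above the lever's nose; closed about 75 mm above the bench, 48 mm beyond the fulcrum.
- weight: Bystander: turned brass weight, 40 mm across, 58 mm tall; origin at the centre of its underside.
- reel: Bystander: green-flanged reel of solder wire standing upright, 72 mm across, 66 mm tall; origin at the centre of its underside.
- flux: Bystander: cream bottle with a thin red nozzle, standing, 43 mm across, 130 mm tall; origin at the centre of its underside.
- pendant: Bystander: grey hand-held control box with keys, 170 x 92 x 29 mm; origin at the centre of its underside.

How it is judged (in metres and radians):
On the way, in this order (a step that is already met when the one before it is completed fails the run):
1. the lock arm is swung aside while the cover is still shut (value of joint lock above 1.05 rad and angle between cover's own z axis and vertical below 0.06 rad), for 0.2 s.
2. the pressed lever has raised the cover (angle between cover's own z axis and vertical above 0.2 rad and contact force between the fingers and lever above 1 N), for 0.2 s.
At the end, for the whole second after the job is handed in: The fingers still press on the lever with more than 1 N; the pad is lower than 55 mm over the bench; the cover stands still, open by more than 0.2 rad; the lock arm stands beyond 1.05 rad; the lever lies on its fulcrum within 12 mm; no bystander has moved 30 mm or more (all of step 2 and angular speed of cover below 0.08 rad/s and value of joint lock above 1.05 rad and z of lever_pad in the frame of station below 0.055 m and distance between lever_axle and fulcrum below 0.012 m and distance of each of weight, reel, flux, pendant from where it was at the start of the episode below 0.03 m); the arm keeps its last pose, push and grip.
It fails at once if the cover is touched by the robot (contact force between any of the fingers, the arm and cover above 1 N).
It fails at once if the lever is lifted or pushed off its fulcrum (12 mm) (not (distance between lever_axle and fulcrum below 0.012 m)).
It fails at once if a bystander is moved 30 mm or more (distance of any of weight, reel, flux, pendant from where it was at the start of the episode above 0.03 m).
It also fails if it takes over 48 s, if anything falls off the work surface, if the arm or the gripper's body presses on something with over 40 N, if the wrist force passes 120 N, or if a joint passes its speed limit or range.

## Working session

There is one attempt and no reset: what is moved stays moved. The work goes in short steps, Python scripts to look and compute and a shell command to move; the robot and the scene stay as the last step left them, time stands still between calls to the robot, and variables do not carry over. Pictures are saved under pics/ and viewed, at most 10 in all, crops included, and the job is handed in when it is done.

```bash
mkdir -p pics
python3 - <<'E'
from bench import arm
import cv2
for n in("scene","top"):
    im=arm.get_image(n); cv2.imwrite(f"pics/{n}0.png",im[:,:,::-1]); p=arm.camera_params(n); print(n,p)
s=arm.read_state(); print(s)
E
```

```text
scene {'K': array([[455.46692133,   0.        , 258.30100055],
       [  0.        , 455.46692133, 196.66181601],
       [  0.        ,   0.        ,   1.        ]]), 'position': array([-126.5730437 ,  819.14852873, 1033.24354347]), 'orientation': array([-0.32093847,  0.85594841, -0.37963951,  0.14221342])}
top {'K': array([[431.78198832,   0.        , 261.29471596],
       [  0.        , 431.78198832, 198.00023806],
       [  0.        ,   0.        ,   1.        ]]), 'position': array([ 308.88055586,   42.24251918, 1424.9593986 ]), 'orientation': array([-0.70147323,  0.70641564, -0.07051116,  0.06277282])}
{'clock': 0.1, 'joints': array([-1.08338459e+00,  3.85473299e-01,  6.75269722e-03, -4.07062593e-04,
       -1.19402612e+00, -2.58605535e-01]), 'joint_vel': array([ 0.00069694, -0.00220402,  0.00336294,  0.00303265, -0.00051684,
        0.00044207]), 'joint_efforts': array([-4.85834098e-04, -3.93319702e+01,  1.88929099e+01,  4.19787169e+00,
       -2.57226638e-03,  7.36025299e-06]), 'position': array([ 141.64911961, -608.1922024 ,  230.33514016]), 'ee_rot': array([-1.14079076e-01,  9.93471176e-01,  9.77080947e-04, -1.79207844e-04]), 'contact_force': array([ 0.29714494, -0.01299458,  0.22710141]), 'wrist_torque': array([-0.07069608,  0.02236323,  0.01019151]), 'grasp_force': 0.0, 'gripper_width': 85.51684344913365}
```

View pics/scene0.png

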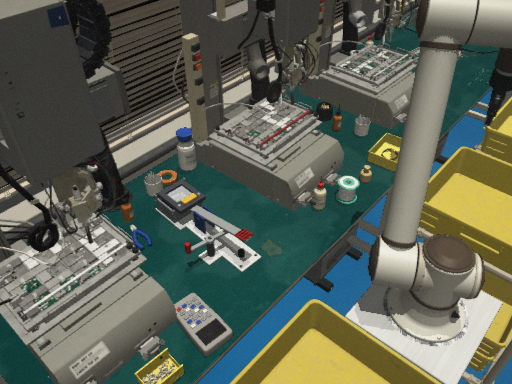

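View pics/top0.png

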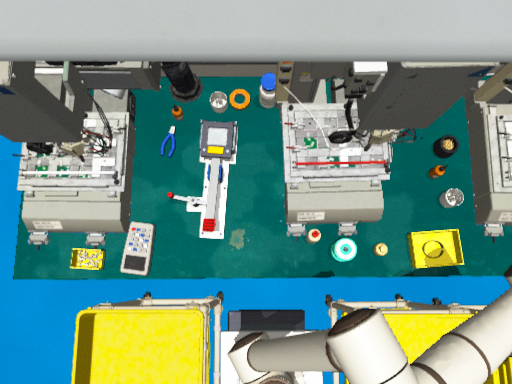

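The scene view shows the nest left of centre, with the pad near (243,234) and the knob near (187,246). In the top view the pad is near (208,225), the knob near (170,195) and the yellow cover bar near (215,150). Next I'll measure these with colour masks and rays.

```bash
cat > h.py <<'E'
import numpy as np, cv2
from scipy.spatial.transform import Rotation as R
from bench import arm
def ray(n,uv):
    p=arm.camera_params(n); d=R.from_quat(p["orientation"]).apply(np.linalg.inv(p["K"])@[*uv,1.]); return p["position"],d
def onz(n,uv,z):
    o,d=ray(n,uv); return o+d*(z-o[2])/d[2]
def two(a,b):
    (o1,d1),(o2,d2)=ray("scene",a),ray("top",b)
    s=np.linalg.lstsq(np.c_[d1,-d2],o2-o1,rcond=None)[0]; p,q=o1+s[0]*d1,o2+s[1]*d2
    return (p+q)/2,np.linalg.norm(p-q)
def blobs(im,box,lo,hi,mn=8):
    x0,y0,x1,y1=box; h=cv2.cvtColor(im[y0:y1,x0:x1],cv2.COLOR_RGB2HSV)
    h[:,:,0]=(h[:,:,0].astype(int)+30)%180   # red at 30
    n,l,s,c=cv2.connectedComponentsWithStats(cv2.inRange(h,np.array(lo),np.array(hi)))
    return [(s[i][4],s[i][:4]+[x0,y0,0,0],c[i]+[x0,y0]) for i in range(1,n) if s[i][4]>=mn]
E
python3 - <<'E'
from h import *
r={}
for n,box in(("scene",(170,180,290,280)),("top",(150,110,250,250))):
    im=cv2.imread(f"pics/{n}0.png")[:,:,::-1].copy()
    print(n,"red");r[n]=blobs(im,box,(20,140,70),(38,255,255))
    for b in r[n]:print(b, onz(n,b[2],100).round())
    print("yellow",blobs(im,box,(48,120,120),(65,255,255)))
    print("blue",blobs(im,box,(130,90,30),(155,255,255)))
    x0,y0,x1,y1=box; cv2.imwrite(f"pics/c_{n}.png",cv2.resize(im[y0:y1,x0:x1,::-1],None,fx=4,fy=4))
E
python3 -c "
import cv2,numpy as np
a=cv2.imread('pics/c_scene.png');b=cv2.imread('pics/c_top.png')
h=560;a=cv2.resize(a,(390,325));b=cv2.resize(b,(400,560));c=np.zeros((560,790,3),np.uint8);c[:325,:390]=a;c[:,390:]=b;cv2.imwrite('pics/c.png',c)"
```

```text
scene red
(np.int32(118), array([235, 229,  18,  12]), array([243.68644068, 234.36440678])) [478. 188. 100.]
(np.int32(48), array([185, 242,   6,  11]), array([187.39583333, 246.97916667])) [562. 323. 100.]
yellow [(np.int32(85), array([181, 193,  16,  11]), array([188.62352941, 198.11764706]))]
blue [(np.int32(34), array([202, 205,  12,   9]), array([207.26470588, 208.70588235])), (np.int32(159), array([193, 211,  21,  22]), array([200.33333333, 221.89937107]))]
top red
(np.int32(26), array([168, 192,   6,   6]), array([170.30769231, 194.46153846])) [575. 311. 100.]
(np.int32(138), array([203, 219,  12,  13]), array([208.47826087, 224.52898551])) [480. 190. 100.]
yellow [(np.int32(118), array([208, 146,  16,   8]), array([215.34745763, 149.55932203]))]
blue [(np.int32(184), array([160, 133,  15,  24]), array([167.89673913, 144.35869565])), (np.int32(23), array([208, 164,   2,  15]), array([208.43478261, 170.47826087])), (np.int32(48), array([219, 165,   3,  18]), array([220.08333333, 173.1875    ]))]
```

View pics/c.png

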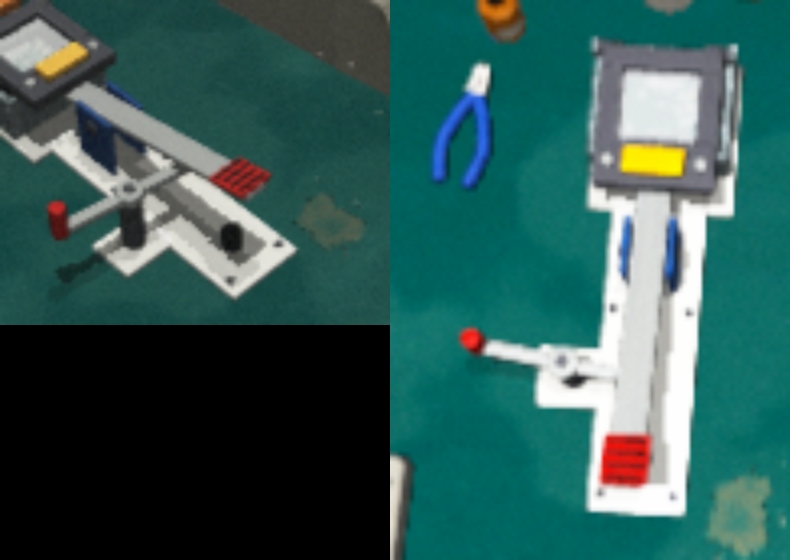

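The crops show the pad, the blue cheeks either side of the lever, the yellow bar on the cover, and the lock arm with its knob on the left. The arm's toe is under the lever.

Run:
```python
from h import *
pad,e=two((243.7,234.4),(208.5,224.5));print("pad",pad.round(),e, onz("top",(208.5,224.5),108).round())
kn,e=two((187.4,245),(170.3,194.4));print("knob",kn.round(),e)
yb,e=two((188.6,198.1),(215.3,149.6));print("ybar",yb.round(),e)
pad=onz("top",(208.5,224.5),107)
a=onz("top",(208.4,170.5),72);b=onz("top",(220,173.2),72);print("cheeks",a.round(),b.round())
piv=onz("top",(150+ (562-390)/4,110+363/4),74);print("pivot",piv.round())
for nm,p in(("ybar",onz("top",(215.3,149.6),82)),("cheekmid",(a+b)/2)):
    v=(p-pad)[:2];print(nm,np.hypot(*v),np.degrees(np.arctan2(v[1],v[0])))
v=(yb-pad)[:2];th=np.arctan2(v[1],v[0])
k=onz("top",(170.3,194.4),98)
c,s=np.cos(th),np.sin(th);M=np.array([[c,-s],[s,c]])
o=pad[:2]+M@[178,0]
print("origin",o,"piv st",M.T@(piv[:2]-o),"knob st",M.T@(k[:2]-o),"cheek",M.T@((a+b)[:2]/2-o))
for q in(0,.25,.6,1,1.3):print(q,(o+M@[-100+70*np.sin(q),60+70*np.cos(q)]).round(1))
print("stop pad",o+M@[-185,0])
```

```text
pad [478. 189. 101.] 2.628936968114936 [479. 189. 108.]
knob [577. 312.  89.] 1.8572327613231543
ybar [725. 173.  80.] 2.1585130602436036
cheeks [659. 196.  72.] [649. 159.  72.]
pivot [559. 243.  74.]
ybar 247.22263285818698 -3.600281892811936
cheekmid 175.62537770914014 -3.8811451220228066
origin [656.47154976 177.89219274] piv st [-101.14112346   59.07336676] knob st [-89.36644181 127.71108029] cheek [-2.37551531 -0.56006433]
0 [565.1 314.1]
0.25 [582.2 310.8]
0.6 [603.7 299.3]
1 [621.8 278.2]
1.3 [629.1 258.6]
stop pad [471.85683336 189.82561167]
```

Checks hold: knob and pivot land on their nominal station positions, with q ≈ 0.16. Station origin is at (656,178), yaw -3.65°. I'll move across with the fingers shut.

```bash
python3 -m handwheel '[{"x":0.12,"y":0.19},{"x":0.12,"y":0.19},{"x":0.12,"y":0.19},{"x":0.12,"y":0.19},{"x":0.12,"y":0.19},{"x":0.12,"y":0.19},{"x":0.12,"y":0.19},{"x":0.12,"y":0.19}]' -1
python3 -m handwheel '[{"x":0.06,"y":0.22},{"x":0.06,"y":0.22},{"x":0.06,"y":0.22},{"x":0.06,"y":0.22},{"x":0.06,"y":0.22},{"x":0.06,"y":0.22},{"x":0.06,"y":0.22},{"x":0.06,"y":0.22}]'
python3 -m handwheel '[{"x":0.06,"y":0.17},{"x":0.06,"y":0.17},{"x":0.06,"y":0.17},{"x":0.06,"y":0.17},{"x":0.06,"y":0.17},{"x":0.06,"y":0.17},{"x":0.06,"y":0.17},{"x":0.06,"y":0.17}]'
```

```text
invalid input at $[0]: expected keys x, y, z, ax, ay, az
invalid input at $[0]: expected keys x, y, z, ax, ay, az
invalid input at $[0]: expected keys x, y, z, ax, ay, az
```

All six keys are required.

```bash
python3 -m handwheel '[{"x":0.12,"y":0.19,"z":0,"ax":0,"ay":0,"az":0},{"x":0.12,"y":0.19,"z":0,"ax":0,"ay":0,"az":0},{"x":0.12,"y":0.19,"z":0,"ax":0,"ay":0,"az":0},{"x":0.12,"y":0.19,"z":0,"ax":0,"ay":0,"az":0},{"x":0.12,"y":0.19,"z":0,"ax":0,"ay":0,"az":0},{"x":0.12,"y":0.19,"z":0,"ax":0,"ay":0,"az":0},{"x":0.12,"y":0.19,"z":0,"ax":0,"ay":0,"az":0},{"x":0.12,"y":0.19,"z":0,"ax":0,"ay":0,"az":0}]' -1
python3 -m handwheel '[{"x":0.06,"y":0.22,"z":0,"ax":0,"ay":0,"az":0},{"x":0.06,"y":0.22,"z":0,"ax":0,"ay":0,"az":0},{"x":0.06,"y":0.22,"z":0,"ax":0,"ay":0,"az":0},{"x":0.06,"y":0.22,"z":0,"ax":0,"ay":0,"az":0},{"x":0.06,"y":0.22,"z":0,"ax":0,"ay":0,"az":0},{"x":0.06,"y":0.22,"z":0,"ax":0,"ay":0,"az":0},{"x":0.06,"y":0.22,"z":0,"ax":0,"ay":0,"az":0},{"x":0.06,"y":0.22,"z":0,"ax":0,"ay":0,"az":0}]'
```

```text
clock: 0.9
position: [334.1, -302.9, 231.1]
ee_rot: [-0.114, 0.993, 0.0, -0.0]
contact_force: [0.4, -0.3, 0.2]
gripper_width: 0.1
grasp_force: 0.0
clock: 1.7
position: [429.5, 49.2, 231.3]
ee_rot: [-0.114, 0.993, 0.0, 0.0]
contact_force: [0.7, -1.0, -0.1]
gripper_width: 0.2
grasp_force: 0.0
```

```bash
python3 -m handwheel '[{"x":0.0625,"y":0.168,"z":0,"ax":0,"ay":0,"az":-0.03},{"x":0.0625,"y":0.168,"z":0,"ax":0,"ay":0,"az":-0.03},{"x":0.0625,"y":0.168,"z":0,"ax":0,"ay":0,"az":-0.03},{"x":0.0625,"y":0.168,"z":0,"ax":0,"ay":0,"az":-0.03},{"x":0.0625,"y":0.168,"z":0,"ax":0,"ay":0,"az":-0.03},{"x":0.0625,"y":0.168,"z":0,"ax":0,"ay":0,"az":-0.03},{"x":0.0625,"y":0.168,"z":0,"ax":0,"ay":0,"az":0},{"x":0.0625,"y":0.168,"z":0,"ax":0,"ay":0,"az":0}]'
python3 -m handwheel '[{"x":0,"y":0,"z":-0.12,"ax":0,"ay":0,"az":0},{"x":0,"y":0,"z":-0.12,"ax":0,"ay":0,"az":0},{"x":0,"y":0,"z":-0.12,"ax":0,"ay":0,"az":0},{"x":0,"y":0,"z":-0.12,"ax":0,"ay":0,"az":0},{"x":0,"y":0,"z":-0.12,"ax":0,"ay":0,"az":0},{"x":0,"y":0,"z":-0.1,"ax":0,"ay":0,"az":0},{"x":0,"y":0,"z":-0.04,"ax":0,"ay":0,"az":0},{"x":0,"y":0,"z":0,"ax":0,"ay":0,"az":0}]'
python3 - <<'E'
from h import *
a,b=[arm.get_image(n)[:,:,::-1] for n in("scene","top")]
print(arm.read_state()["position"])
f=lambda i,x0,y0,x1,y1:cv2.resize(i[y0:y1,x0:x1],(390,390))
cv2.imwrite("pics/d.png",np.hstack([f(a,140,170,270,300),f(b,130,130,260,260)]))
E
```

```text
clock: 2.5
position: [529.8, 317.4, 230.7]
ee_rot: [0.027, 1.0, -0.0, -0.0]
contact_force: [1.3, -0.3, -0.4]
gripper_width: 0.2
grasp_force: 0.0
clock: 3.3
position: [529.1, 315.5, 81.9]
ee_rot: [0.027, 1.0, -0.001, -0.001]
contact_force: [-0.6, 0.4, -0.2]
gripper_width: -0.1
grasp_force: 0.0
[530.2928356  316.49379214  84.0695485 ]
```

View pics/d.png

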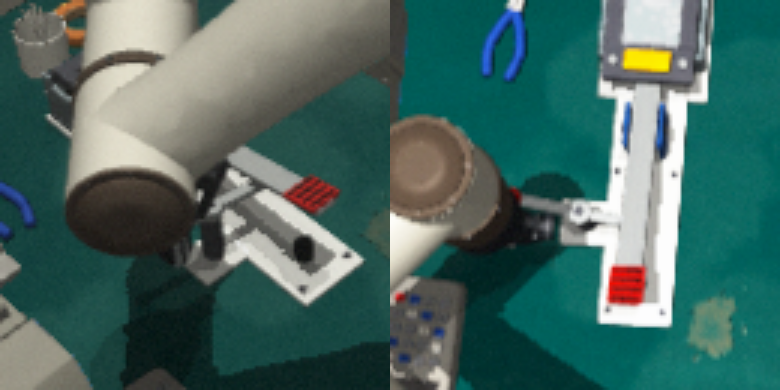

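Seen from above, the hand stands behind the knob at about crop (470,200) and the pusher is clear of the arm. Next I'll push the knob along its arc.

```bash
python3 -m handwheel '[{"x":0.065,"y":0,"z":0,"ax":0,"ay":0,"az":0},{"x":0.065,"y":0,"z":0,"ax":0,"ay":0,"az":0},{"x":0.046,"y":-0.006,"z":0,"ax":0,"ay":0,"az":0},{"x":0.046,"y":-0.006,"z":0,"ax":0,"ay":0,"az":0},{"x":0.046,"y":-0.006,"z":0,"ax":0,"ay":0,"az":0},{"x":0.032,"y":-0.016,"z":0,"ax":0,"ay":0,"az":0},{"x":0.032,"y":-0.016,"z":0,"ax":0,"ay":0,"az":0},{"x":0.032,"y":-0.016,"z":0,"ax":0,"ay":0,"az":0}]'
```

```text
clock: 4.2
position: [602.3, 302.1, 83.0]
ee_rot: [0.027, 1.0, -0.001, -0.001]
contact_force: [-3.4, -2.1, 1.4]
gripper_width: 0.1
grasp_force: 1.5
```

```bash
python3 -m handwheel '[{"x":0.022,"y":-0.0205,"z":0,"ax":0,"ay":0,"az":0},{"x":0.022,"y":-0.0205,"z":0,"ax":0,"ay":0,"az":0},{"x":0.022,"y":-0.0205,"z":0,"ax":0,"ay":0,"az":0},{"x":0.014,"y":-0.021,"z":0,"ax":0,"ay":0,"az":0},{"x":0.014,"y":-0.021,"z":0,"ax":0,"ay":0,"az":0},{"x":0.014,"y":-0.021,"z":0,"ax":0,"ay":0,"az":0},{"x":0,"y":0,"z":0,"ax":0,"ay":0,"az":0},{"x":0,"y":0,"z":0,"ax":0,"ay":0,"az":0}]'
python3 - <<'E'
from h import *
a,b=[arm.get_image(n)[:,:,::-1] for n in("scene","top")]
print(arm.read_state()["position"])
f=lambda i,x0,y0,x1,y1:cv2.resize(i[y0:y1,x0:x1],(390,390))
cv2.imwrite("pics/e.png",np.hstack([f(a,140,170,270,300),f(b,130,130,260,260)]))
E
```

```text
clock: 5.0
position: [623.4, 280.8, 83.6]
ee_rot: [0.027, 1.0, 0.002, 0.0]
contact_force: [-5.1, 7.3, 1.5]
gripper_width: -0.1
grasp_force: 3.8
[623.36312874 280.81398412  83.5844337 ]
```

View pics/e.png

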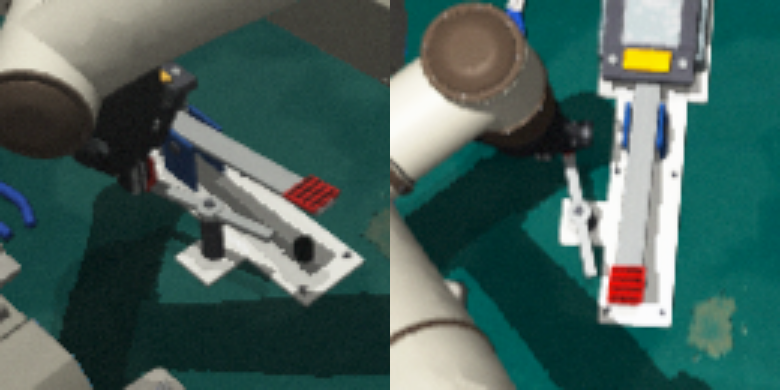

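Both views show the lock arm swung to about 1.3 rad, lying alongside the lever with its toe at (590,275) in the crop, clear of the bar. The 9 N reading fits it being on its stop. Now I'll back off, go up and move over the pad.

```bash
python3 -m handwheel '[{"x":-0.03,"y":0.06,"z":0,"ax":0,"ay":0,"az":0},{"x":-0.03,"y":0.06,"z":0,"ax":0,"ay":0,"az":0},{"x":0,"y":0,"z":0.12,"ax":0,"ay":0,"az":0},{"x":0,"y":0,"z":0.15,"ax":0,"ay":0,"az":0},{"x":0,"y":0,"z":0.15,"ax":0,"ay":0,"az":0},{"x":0,"y":0,"z":0.12,"ax":0,"ay":0,"az":0},{"x":-0.1,"y":-0.1,"z":0,"ax":0,"ay":0,"az":0},{"x":-0.1,"y":-0.1,"z":0,"ax":0,"ay":0,"az":0}]'
python3 -m handwheel '[{"x":-0.12,"y":-0.1,"z":0,"ax":0,"ay":0,"az":0},{"x":-0.12,"y":-0.1,"z":0,"ax":0,"ay":0,"az":0},{"x":-0.12,"y":-0.1,"z":0,"ax":0,"ay":0,"az":0},{"x":-0.12,"y":-0.065,"z":0,"ax":0,"ay":0,"az":0},{"x":0,"y":0,"z":-0.1,"ax":0,"ay":0,"az":0},{"x":0,"y":0,"z":-0.1,"ax":0,"ay":0,"az":0},{"x":0,"y":0,"z":-0.1,"ax":0,"ay":0,"az":0},{"x":0,"y":0,"z":0,"ax":0,"ay":0,"az":0}]'
```

```text
clock: 5.9
position: [572.1, 262.4, 192.1]
ee_rot: [0.027, 1.0, 0.0, 0.001]
contact_force: [-0.4, -0.8, -0.8]
gripper_width: -0.1
grasp_force: 0.0
clock: 6.7
position: [474.5, 188.1, 129.1]
ee_rot: [0.027, 1.0, -0.002, -0.002]
contact_force: [-0.5, -0.3, 0.3]
gripper_width: -0.1
grasp_force: 0.0
```

```bash
python3 -m handwheel '[{"x":0,"y":0,"z":-0.06,"ax":0,"ay":0,"az":0},{"x":0,"y":0,"z":-0.04,"ax":0,"ay":0,"az":0},{"x":0,"y":0,"z":-0.04,"ax":0,"ay":0,"az":0},{"x":0,"y":0,"z":-0.04,"ax":0,"ay":0,"az":0},{"x":0,"y":0,"z":-0.04,"ax":0,"ay":0,"az":0},{"x":0,"y":0,"z":-0.04,"ax":0,"ay":0,"az":0},{"x":0,"y":0,"z":-0.04,"ax":0,"ay":0,"az":0},{"x":-0.01,"y":0,"z":-0.04,"ax":0,"ay":0,"az":0}]'
```

```text
clock: 7.5
position: [475.0, 189.5, 64.3]
ee_rot: [0.027, 1.0, 0.0, 0.001]
contact_force: [0.3, -0.9, 8.4]
gripper_width: -0.1
grasp_force: 4.1
```

```bash
python3 -m handwheel '[{"x":-0.005,"y":0,"z":-0.03,"ax":0,"ay":0,"az":0},{"x":0,"y":0,"z":-0.03,"ax":0,"ay":0,"az":0},{"x":0,"y":0,"z":-0.03,"ax":0,"ay":0,"az":0},{"x":0,"y":0,"z":-0.025,"ax":0,"ay":0,"az":0},{"x":0,"y":0,"z":-0.02,"ax":0,"ay":0,"az":0},{"x":0,"y":0,"z":-0.01,"ax":0,"ay":0,"az":0},{"x":0,"y":0,"z":0,"ax":0,"ay":0,"az":0},{"x":0,"y":0,"z":0,"ax":0,"ay":0,"az":0}]'
python3 - <<'E'
from h import *
a,b=[arm.get_image(n)[:,:,::-1] for n in("scene","top")]
s=arm.read_state();print(s["position"],s["contact_force"])
f=lambda i,x0,y0,x1,y1:cv2.resize(i[y0:y1,x0:x1],(390,390))
cv2.imwrite("pics/f.png",np.hstack([f(a,140,150,290,300),f(b,120,110,270,260)]))
E
```

```text
clock: 8.3
position: [475.7, 190.5, 38.0]
ee_rot: [0.026, 1.0, 0.001, 0.003]
contact_force: [-4.1, -0.9, 21.2]
gripper_width: -0.1
grasp_force: 10.7
[475.68746498 190.42234583  38.01556318] [-4.24907659 -1.47045606 21.05246596]
```

View pics/f.png

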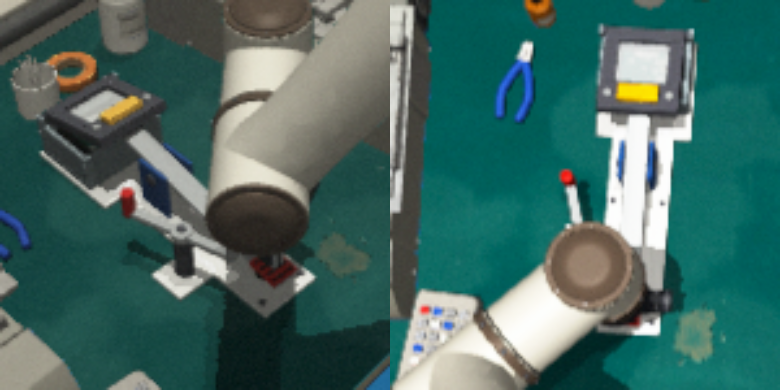

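The cover is raised (yellow bar at (122,108) in the scene crop). The pad is on the stop at 38 mm with 21 N on it, and the knob at (567,177) in the top crop is still aside. I'll hold for one call, then hand in.

```bash
python3 -m handwheel '[{"x":0,"y":0,"z":0,"ax":0,"ay":0,"az":0},{"x":0,"y":0,"z":0,"ax":0,"ay":0,"az":0},{"x":0,"y":0,"z":0,"ax":0,"ay":0,"az":0},{"x":0,"y":0,"z":0,"ax":0,"ay":0,"az":0},{"x":0,"y":0,"z":0,"ax":0,"ay":0,"az":0},{"x":0,"y":0,"z":0,"ax":0,"ay":0,"az":0},{"x":0,"y":0,"z":0,"ax":0,"ay":0,"az":0},{"x":0,"y":0,"z":0,"ax":0,"ay":0,"az":0}]' && python3 -c "
from bench import arm
print(arm.job_done())"
```

```text
clock: 9.2
position: [475.7, 190.4, 38.0]
ee_rot: [0.026, 1.0, 0.001, 0.003]
contact_force: [-4.6, -1.9, 20.6]
gripper_width: -0.2
grasp_force: 10.6
the job is handed in; nothing more can be done
None
```

The lock arm is swung aside to its stop and the job is handed in with the robot still holding the lever pad on the rubber stop at about 20 N, cover raised; the hand-in returned no verdict.

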